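# Load the dial-marking jig by pushing only

### The arm

A 6-joint arm with a two-finger parallel gripper is mounted at the origin on the work surface; the furniture and walls round the work are solid. World frame = base frame: x ahead of the robot, y to its left, z up, the work surface at z = 0. Lengths are in m, angles in rad, forces in N, time in s.
With the tool pointing down it reaches from about 0.375 to 0.975 m from the base axis. Payload 3.8 kg.
Tool frame: the origin (TCP) lies at the very end of the fingers, on their centre line; the grasp point (between the pads) lies 19 mm behind it (pinch_z is the distance from the TCP to the grasp point, in m); z points along the fingers, y is the direction in which the jaws open and shut (so a half turn about z gives the same grasp; the last joint's range is limited). The gripper opens to 88 mm and grips with 3 to 60 N. Pads are 18 mm wide; open, the fingers measure 123 mm over their backs; the gripper's body (75 mm by 187 mm) begins 45 mm behind the grasp point.
Start: joints at [1.215, 0.264, 1.604, -0, 1.274, -0.037], TCP at [0.212, 0.641, 0.239] pointing down, gripper open.
Joint ranges: [-2.63, 2.63], [-0.94, 2.18], [0.31, 2.57], [-1.31, 4.45], [0, 2.66], [-2.55, 2.55]. Speed limits (rad/s): [2.57, 2.57, 3.14, 3.14, 3.14, 3.14].

### API

Orientations are given as a rotation vector (axis times angle).
In Python, from cell import move_to, line_to, move_j, release, clamp, wait, ik, get_obs, grab_frame, Unreachable, job_done, spot_in, pinch_z gives the robot as it stands. Calls block until the motion is done:
- move_to(position, orientation): joint-space move of the TCP to a pose.
- line_to(position, frame=None, rate=0.15): straight line of the TCP; frame=None keeps the orientation; rate is the mean speed in m/s.
- move_j(angles): joint-space move.
- release() and clamp(newtons=None): open the fingers fully, or close them until they stop; newtons is the grip in N (None keeps the last).
- wait(seconds).
- ik(position, orientation): joint angles nearest the present ones, or None.
- get_obs(): the state.
- grab_frame(name): name is "scene" or "top" or "wrist"; returns a dict with "color" (400x640x3 uint8, blue, green, red), "range_z" (400x640 float32, m along the optical axis (not along the pixel's ray), 0 where there is no reading), "mtx" (3x3 intrinsics, pixels), "D" ([k1, k2, p1, p2, k3] as OpenCV has them; the pictures are not rectified), "rvec" (rotation vector, rad) and "tvec" (3), from world to camera coordinates, as OpenCV has them; the wrist camera has in their place "hand_eye" (4x4, takes a point from camera to tool coordinates, whose origin is the TCP and whose axes are the flange's). Camera axes: x right, y down, z forward; pixel columns grow to the right and rows downward; lengths in m; the calibration is good to about 2 mm. A picture is of the moment at which its call begins: read the wrist's pose just before it.
A pose or a line that the arm cannot do raises Unreachable and nothing moves.
- job_done(): hands the job in, once; it reports no verdict.
Trained networks look in a picture, given as the dict that the camera call returned (one of the last four; its "shot" number tells which), for a name from the list of things; names that differ only in an ending like _2 or _b are one class to them, and where a whole thing is asked for, a point or a joint stands for the part that bears it (a point fixed in the world has none). Each returns a list of dicts, best first, with "confidence" (0 to 1); they miss things now and then, are a little off and sometimes report something else, mostly with a low value. They report only what shows in the picture. A call takes as long as a camera call. They do not tell look-alikes from the thing itself.
- spot_in(picture, thing): "bbox" ([left, top, right, bottom] in pixels, round what is visible of it).
The state is a dict: "t": time; "qpos": joint angles; "qd": joint speeds; "joint_efforts": joint torques, N m; "position": TCP position; "orientation": TCP orientation; "wrist_force": force on the tool from outside, world axes, zero at the start; "wrist_torque": the same for the moment, N m; "finger_gap": opening from 0.0 (shut) to 1.0 (fully open).
Only numpy, scipy, OpenCV 4.12 (cv2) and the standard library are available. Lean on these libraries where they do the work, as an engineer would, in place of code of your own. Each camera call takes 0.05 s, during which the arm holds its last target. There are 200 camera calls.

### The job

Get the dial ready for marking its hours: on the jig, push the round dial holder in from its loading deck until it sits against both stop pins, then flip the open hinged template over onto it by pushing it from behind and press it down flat on its rails, and last push the turn-button round to its stop so that it lies square across the template. Everything is done by pushing with the fingertips: do not lift the dial holder off the deck, and leave the loupe, the amber bottle and the scriber where they are.

Things in the scene. Friction and masses are not known exactly. Their poses are not given: they have to be found in the camera images.
- jig: Fixed dial-marking jig: grey base plate 132 x 102 x 12 mm, deck at z = 0.012. Origin on the bench under the nest, z up; x runs from the open loading deck (-x, to the robot's right) to the hinge (+x, left), y towards the robot; turned up to 0.4 rad from that. Plate: x -80 to +52, y -44 to +58 mm. Polished rails 8 mm high beside the nest (|y| = 22 to 30 mm) flare to |y| = 30 to 38 at x = -42.
- nest (a point): Where the seated holder's underside centre lies: on the deck, jig x = y = 0. Two fixed steel stop pins behind it (8 mm thick, 7 mm high, at jig x = +18.8, y = +-15.8 mm) form a vee for the holder's rim.
- dial: Loose dial holder: flat round brass disc 41 mm wide, 6 mm high, about 60 g, white enamel dial on top. Origin: centre of its underside, z up. Lies on the loading deck 46 to 58 mm in front of the nest (jig -x), up to 6 mm to a side. It slides when pushed at its rim and the rails lead it in. Not to be lifted.
- leaf_hinge (a point): Middle of the template's hinge pin, 22 mm above the bench at jig x = +38, y = 0; the pin runs along jig y, with 12 mm thick knuckles to |y| = 27 mm.
- leaf (a joint): Angle of the hinged template, rad: 0 shut, level on its rails; 1.57 upright; 2.3 open stop. Starts 1.85 to 2.15, leaning away from the nest. Aluminium plate 4 mm thick, 62 wide, 76 long from the pin. Shut, its top is 24 mm above the bench. A lug under it drops in behind the seated holder (2 mm clear), or lands on one not seated. Stiff hinge: stays at any angle, needs 1 to 3 N at the tab.
- leaf_tab (a point): Point on the outer face of the template (on top when shut, at the back when open), on its thumb tab 20 mm wide, 81 mm from the hinge pin; the tab ends 4 mm farther out. z of its frame points out of that face, -x of its frame from the pin to the tab's end.
- latch (a joint): Angle of the turn-button, rad: 0 along jig -x (clear of the template), growing counter-clockwise seen from above to its stop at 1.57, where it points along jig -y, square across the top of the template. Starts at 0 to 0.3, stays where it is left; needs about 1 N at its pin.
- latch_pivot (a point): Pivot of the turn-button at the underside of its bar, on a pillar at jig x = -8, y = +46 mm, 24.5 mm above the bench. The brass bar is 12 mm wide, 5 mm thick and reaches 32 mm from the pivot; the pivot screw's head ends 33 mm above the bench.
- latch_pin (a point): Middle of the turn-button's upright thumb pin: 8 mm thick, 27 mm from the pivot, standing free from 29.5 to 46.5 mm above the bench. This is where to push the button.
- loupe: Bystander: black eye loupe, 34 mm wide, 30 mm high, standing near one of the two corners of the jig nearer the robot; origin at the centre of its underside. Must not move more than 15 mm.
- bottle: Bystander: amber dropper bottle with a black cap, 28 mm wide, 68 mm high, standing near one of the two corners of the jig nearer the robot; origin at the centre of its underside. Must not move more than 15 mm.
- scriber: Bystander: pin vise with a scriber, 150 x 12 x 12 mm, lying along the near side of the jig; origin at the centre of its underside, its length along its y axis. Must not move more than 15 mm.
Mind the look-alikes: they are no part of the job. There is more than one size of the dial; the one meant has the size given above.

How it is judged:
On the way, in this order (a step that is already met when the one before it is completed fails the run):
1. the dial holder is pushed home against both stop pins, the template still open (horizontal distance between dial and nest below 0.003 m and height (world z) of dial below 0.0145 m and value of joint leaf above 0.6 rad), for 0.2 s.
2. the template is flipped over and pressed down flat, the holder still home, the turn-button still clear (horizontal distance between dial and nest below 0.003 m and height (world z) of dial below 0.0145 m and value of joint leaf below 0.045 rad and value of joint latch below 0.9 rad), for 0.2 s.
3. the turn-button is pushed across the shut template (horizontal distance between dial and nest below 0.003 m and value of joint leaf below 0.045 rad and value of joint latch above 1.4 rad), for 0.2 s.
At the end, for the whole second after the job is handed in: The dial holder lies flat on the deck within 3 mm of its seat, the template is shut (under 0.045 rad), the turn-button is within 0.17 rad of its stop across the template, and the loupe, bottle and scriber are within 15 mm of where they stood (all of step 3 and height (world z) of dial below 0.0145 m and angle between dial's own z axis and vertical below 0.06 rad and linear speed of dial below 0.01 m/s and distance of each of loupe, bottle, scriber from where it was at the start of the episode below 0.015 m); the robot touches nothing.
It fails at once if the dial holder is lifted more than 8 mm off the deck or tipped up (height (world z) of dial above 0.02 m or angle between dial's own z axis and vertical above 0.5 rad).
It fails at once if the dial holder is pushed off the deck (height (world z) of dial below 0.008 m).
It fails at once if the turn-button is swung across before the template is down (value of joint latch above 0.9 rad and value of joint leaf above 0.12 rad).
It fails at once if the loupe, the bottle or the scriber is moved more than 15 mm (distance of any of loupe, bottle, scriber from where it was at the start of the episode above 0.015 m).
It also fails if it takes over 61 s, if anything falls off the work surface, if the arm or the gripper's body presses on something with over 40 N, if the wrist force passes 120 N, or if a joint passes its speed limit or range.

## Working session

There is one attempt and no reset: what is moved stays moved. The work goes in short steps, each a Python script; the robot and the scene stay as the last script left them, time stands still between calls to the robot, and variables do not carry over. Pictures are saved under pics/ and viewed, about 8 in all and at most 12, crops included, and the job is handed in when it is done.

```bash
mkdir -p pics; ls; python3 - <<'E'
from cell import *
import cv2,numpy as np
o=get_obs();print(o['t'],o['position'],o['orientation'],o['finger_gap'],pinch_z)
for n in("scene","top"):
    f=grab_frame(n);cv2.imwrite(f"pics/{n}0.png",f["color"])
    np.savez(f"pics/{n}0.npz",**{k:np.array(v) for k,v in f.items()})
    print(n,f["mtx"],f["D"],f["rvec"],f["tvec"])
    for t in("jig","dial","leaf","latch","loupe","bottle","scriber"):
        print(t,[(np.round(d["bbox"]).tolist(),round(d["confidence"],2)) for d in spot_in(f,t)][:4])
print(get_obs()['t'])
E
```

```text
pics
0.0 [0.21131977 0.64035469 0.23741261] [-0.4985057  -3.10136367  0.0033401 ] 0.999222336266334 0.0187
scene [[375.87593366   0.         319.49490852]
 [  0.         375.87593366 195.5315664 ]
 [  0.           0.           1.        ]] [0.02707998 0.         0.         0.         0.        ] [ 1.21696095 -1.96778048  1.19499112] [0.23055307 0.2780756  0.44992442]
jig [([288.0, 183.0, 366.0, 230.0], 0.57)]
dial [([251.0, 212.0, 273.0, 228.0], 0.87), ([328.0, 196.0, 342.0, 209.0], 0.55), ([397.0, 210.0, 422.0, 220.0], 0.47)]
leaf [([285.0, 181.0, 313.0, 214.0], 0.85), ([326.0, 198.0, 349.0, 212.0], 0.22)]
latch []
loupe [([288.0, 220.0, 306.0, 239.0], 0.51)]
bottle [([369.0, 184.0, 379.0, 211.0], 0.73)]
scriber []
top [[491.41728907   0.         318.22298609]
 [  0.         491.41728907 200.43969016]
 [  0.           0.           1.        ]] [0.01043675 0.         0.         0.         0.        ] [ 2.15642491 -2.10008047  0.23459417] [-0.05094565  0.53292082  0.82673163]
jig [([265.0, 169.0, 355.0, 232.0], 0.83)]
dial [([326.0, 179.0, 346.0, 202.0], 0.78), ([392.0, 242.0, 422.0, 272.0], 0.69), ([226.0, 168.0, 256.0, 197.0], 0.57)]
leaf [([266.0, 175.0, 294.0, 210.0], 0.83)]
latch [([314.0, 209.0, 338.0, 221.0], 0.71)]
loupe [([258.0, 219.0, 274.0, 233.0], 0.52)]
bottle [([369.0, 213.0, 382.0, 228.0], 0.77)]
scriber [([320.0, 212.0, 338.0, 223.0], 0.68), ([312.0, 236.0, 370.0, 250.0], 0.62)]
0.8
```

```bash
python3 - <<'E'
import cv2
a=cv2.imread("pics/top0.png")[150:280,225:425];cv2.imwrite("pics/v1.png",cv2.resize(a,None,fx=4,fy=4,interpolation=cv2.INTER_CUBIC))
a=cv2.imread("pics/scene0.png")[165:250,240:430];cv2.imwrite("pics/v2.png",cv2.resize(a,None,fx=4,fy=4,interpolation=cv2.INTER_CUBIC))
E
```

```text
(no output)
```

View pics/v1.png

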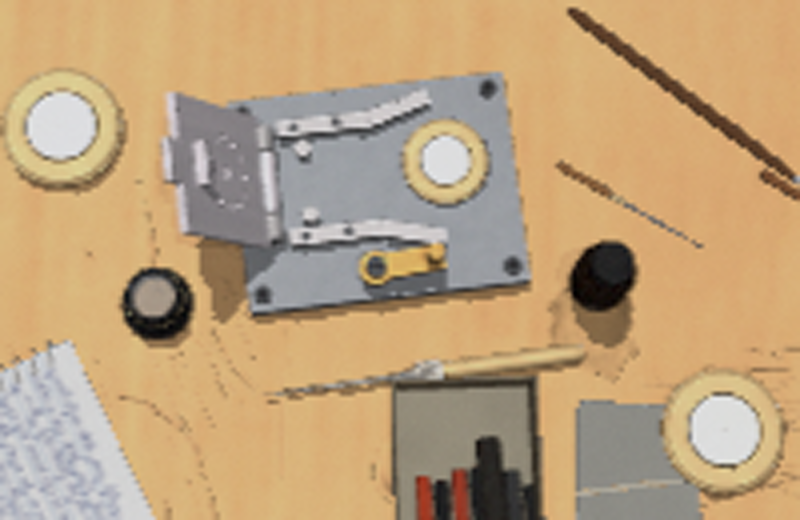

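View pics/v2.png

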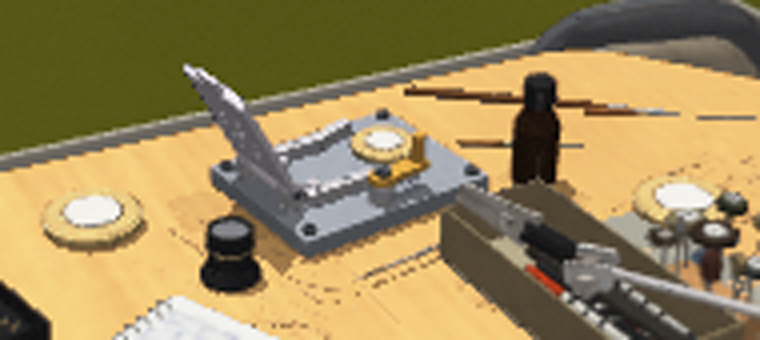

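```bash
cat > h.py <<'E'
import numpy as np,cv2
from scipy.spatial.transform import Rotation as R
from scipy.optimize import least_squares
def ray_z(px,f,z,Rt=None):
    """pixels -> world points on plane(s) z; f has mtx,D and world->camera Rt"""
    px=np.atleast_2d(np.float64(px))
    u=cv2.undistortPoints(px[:,None],f["mtx"],f["D"])[:,0]
    Rm,t=Rt if Rt is not None else (R.from_rotvec(f["rvec"]).as_matrix(),np.asarray(f["tvec"]))
    d=np.c_[u,np.ones(len(u))]@Rm; c=-Rm.T@t
    return c+d*((z-c[2])/d[:,2])[:,None]
def fit2(J,W):
    """planar pose x,y,th: W=p+R J"""
    J=np.array(J);W=np.array(W)[:,:2]
    a=J-J.mean(0);b=W-W.mean(0)
    th=np.arctan2((a[:,0]*b[:,1]-a[:,1]*b[:,0]).sum(),(a*b).sum())
    Rm=R.from_euler('z',th).as_matrix()[:2,:2]
    p=W.mean(0)-Rm@J.mean(0)
    return p,th,W-(p+J@Rm.T)
E
python3 - <<'E'
from h import *
f=dict(np.load("pics/top0.npz"))
px=lambda p:np.array(p,float)/4+[225-.375,150-.375]
C=ray_z(px([(503,73),(529,283),(252,315)]),f,np.array([.012]*3))
p,th,r=fit2([(-.08,-.044),(-.08,.058),(.052,.058)],C);print(p,th,r)
for n,q,z in(("dial",(446,161),.018),("loupe",(158,300),.03),("bottlecap",(604,268),.068),("pivot",(376,266),.033),("pinTop",(437,253),.0465),("pin+",(312,214),.019),("pin-",(303,150),.019),("tab end",(168,160),.08)):
    w=ray_z(px([q]),f,z)[0];j=R.from_euler('z',-th).as_matrix()[:2,:2]@(w[:2]-p)
    print(n,w.round(4),'jig',j.round(4))
E
```

```text
[ 0.55253472 -0.02439666] 1.713099132848434 [[-1.85445402e-04 -2.72432733e-05]
 [ 2.21453392e-05  1.17067688e-03]
 [ 1.63300063e-04 -1.14343361e-03]]
dial [ 0.5622 -0.0706  0.018 ] jig [-0.0471 -0.003 ]
loupe [0.4911 0.0598 0.03  ] jig [0.0921 0.0489]
bottlecap [ 0.5051 -0.1378  0.068 ] jig [-0.1056  0.063 ]
pivot [ 0.509  -0.0387  0.033 ] jig [-0.008   0.0451]
pinTop [ 0.5134 -0.0656  0.0465] jig [-0.0353  0.0445]
pin+ [ 0.535  -0.0087  0.019 ] jig [0.018  0.0152]
pin- [ 0.5653 -0.0036  0.019 ] jig [ 0.0188 -0.0156]
tab end [0.5453 0.0538 0.08  ] jig [ 0.0785 -0.0039]
```

```bash
cat >> h.py <<'E'
from cell import *
P0=np.array([.5525,-.0244]);TH=1.713
RJ=R.from_euler('z',TH)
def W(x,y,z): return RJ.apply([x,y,z])+[*P0,0]
def ori(yaw):
    """tool down, tool y along jig direction yaw (from jig x)"""
    yv=RJ.apply([np.cos(yaw),np.sin(yaw),0]);zv=np.array([0,0,-1.])
    return R.from_matrix(np.c_[np.cross(yv,zv),yv,zv]).as_rotvec()
def toJ(w): return RJ.inv().apply(np.asarray(w)-[*P0,0])
def F():
    return RJ.inv().apply(get_obs()['wrist_force'])
def st(m=""):
    o=get_obs();print(m,round(o['t'],2),'jigpos',(toJ(o['position'])*1e3).round(1),'F',RJ.inv().apply(o['wrist_force']).round(1))
E
python3 - <<'E'
from h import *
clamp(20)
best=None
for s in(1,-1):
    o=ori(s*np.pi/2);q=ik(W(-.085,0,.1),o);print(s,q)
    if q is not None and (best is None or abs(q[5])<abs(best[0])): best=(q[5],s,o)
o=best[2];print(best[1], get_obs()['finger_gap'])
move_to(W(-.087,-.003,.10),o);st()
line_to(W(-.087,-.003,.022),rate=.1);wait(.1);st()
f0=F()
for z in np.arange(.020,.0138,-.001):
    line_to(W(-.087,-.003,z),rate=.03);f=F()-f0
    if f[2]>2.5: print('contact',z);break
st()
f=grab_frame("top");cv2.imwrite("pics/v3.png",cv2.resize(f["color"][150:250,250:400],None,fx=4,fy=4,interpolation=cv2.INTER_CUBIC))
E
```

```text
1 None
-1 [-2.33272666e-01  2.01789535e-01  1.95255350e+00 -4.44089210e-16
  9.87249621e-01 -3.75476339e-01]
-1 0.0036779384080322794
 5.06 jigpos [-86.4  -3.4 100.2] F [ 1.1  0.7 -0.6]
 6.09 jigpos [-87.3  -3.9  23. ] F [0.8 0.9 0.5]
 7.84 jigpos [-87.   -3.   13.9] F [-0.2  0.2  0.1]
```

View pics/v3.png

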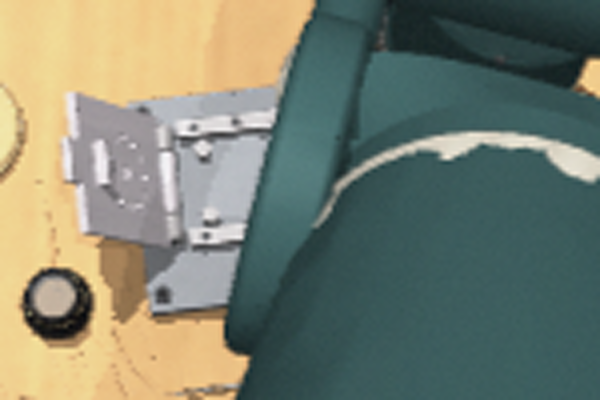

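The arm hides the dial, but there is no contact at 14 mm, as expected. Now the push home.

```bash
python3 - <<'E'
from h import *
z=.0150
f0=F()
line_to(W(-.078,-.002,z),rate=.05);st()
line_to(W(-.055,-.001,z),rate=.05);st()
line_to(W(-.035,0,z),rate=.05);st()
for x in np.arange(-.034,-.0245,.001):
    line_to(W(x,0,z),rate=.03);f=F()-f0
    print(round(x*1e3),f.round(1))
    if f[0]<-6: break
wait(.3);st()
E
```

```text
8.22 jigpos [-77.5  -2.   15. ] F [0.8 0.9 0.6]
 8.83 jigpos [-54.6  -1.   15. ] F [0.  0.5 0.1]
 9.38 jigpos [-34.6   0.1  15. ] F [-0.6 -0.4  0.4]
-34 [ 0.7  0.3 -0.2]
-33 [ 0.5  0.5 -0.1]
-32 [ 0.2 -0.1  1.5]
-31 [ 0.9 -0.3  0.6]
-30 [1.6 0.1 0.2]
-29 [-0.7 -0.6  0.2]
-28 [-4.  -2.   0.6]
-27 [-5.5 -1.3  0.6]
-26 [-8.2 -1.   0.1]
 11.93 jigpos [-27.9  -1.   15.6] F [-8.6 -1.6 -0.1]
```

```bash
python3 - <<'E'
from h import *
o=ori(-np.pi/2)
line_to(W(-.045,0,.015),rate=.08)
line_to(W(-.045,0,.15),rate=.25)
o0=get_obs()
f=grab_frame("wrist");cv2.imwrite("pics/v4w.png",f["color"]);np.savez("pics/v4w.npz",pos=o0['position'],ori=o0['orientation'],**{k:np.array(v) for k,v in f.items()})
print([(np.round(d["bbox"]),d["confidence"]) for d in spot_in(f,"dial")])
print(ik(W(.115,0,.15),o),ik(W(.115,0,.08),o))
move_to(W(.118,0,.15),o);st()
f=grab_frame("top")
print([(np.round(d["bbox"]),d["confidence"]) for d in spot_in(f,"dial")])
np.savez("pics/top4.npz",**{k:np.array(v) for k,v in f.items()})
a=cv2.resize(f["color"][150:250,250:400],(600,400),interpolation=cv2.INTER_CUBIC)
b=cv2.imread("pics/v4w.png");cv2.imwrite("pics/v4.png",a)
E
```

```text
[(array([301., 115., 349., 159.]), 0.57), (array([257.,   2., 383., 224.]), 0.23)]
[ 1.19458845e-01  9.02500877e-02  1.97805491e+00 -8.88178420e-16
  1.07328765e+00 -2.27448278e-02] [ 1.19458845e-01  1.71400774e-01  2.03228591e+00 -8.88178420e-16
  9.37905972e-01 -2.27448278e-02]
 13.81 jigpos [117.6   0.4 149.1] F [-0.2 -0.1  0.4]
[(array([390., 243., 420., 271.]), 0.95), (array([301., 182., 323., 204.]), 0.57)]
```

View pics/v4.png

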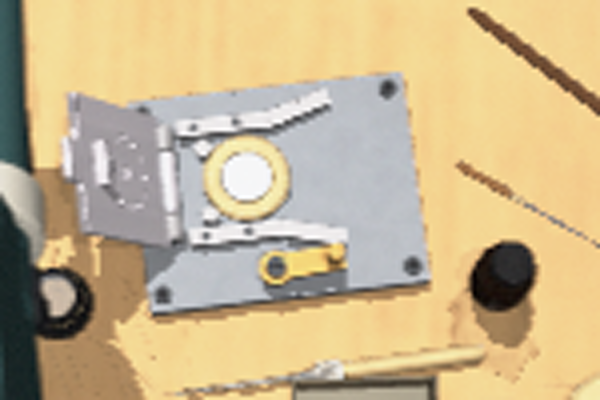

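View pics/v4w.png

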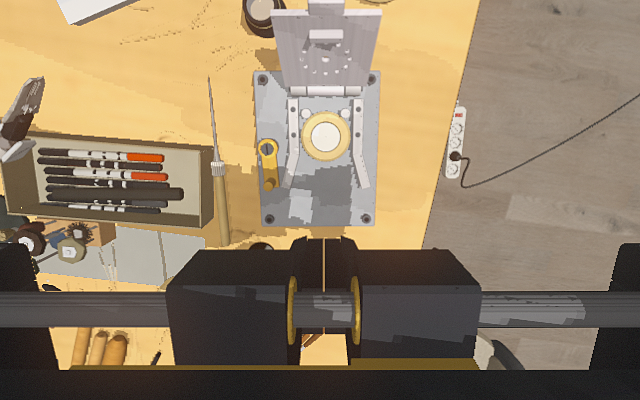

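```bash
python3 - <<'E'
from h import *
f=dict(np.load("pics/top4.npz"))
d=toJ(ray_z([(250-.375+246.5/4,150-.375+178.5/4)],f,.018)[0]);print("dial jig mm",d*1e3)
if np.hypot(*d[:2])>.003: raise SystemExit
h=.009;r=.074;f0=F()
def tcp(a):
    return W(.038-r*np.cos(a)+.002*np.sin(a)+h,0,.022+r*np.sin(a)+.002*np.cos(a))
line_to(W(.118,0,.085),rate=.2);st()
line_to(tcp(np.pi/2),rate=.10);st("upright")
for a in np.arange(1.4,.09,-.1):
    line_to(tcp(a),rate=.10)
    f=F()-f0
    if np.linalg.norm(f)>15: st(f"stop {a}");break
st()
E
```

```text
dial jig mm [ 1.47192193e-01 -4.76217490e-03  1.80000000e+01]
 14.38 jigpos [117.    0.2  84.7] F [ 0.1  0.8 -0.7]
upright 15.23 jigpos [48.9  0.2 95.9] F [0.3 0.3 0.6]
 18.76 jigpos [-26.3   0.5  30.7] F [-0.6 -0.8  0.2]
```

```bash
python3 - <<'E'
from h import *
f0=F()
for z in np.arange(.030,.0195,-.001):
    line_to(W(-.027,0,z),rate=.03);f=F();print(round(z*1e3),f.round(1))
    if f[2]>14: break
wait(.3);st()
f=grab_frame("scene");cv2.imwrite("pics/v5.png",cv2.resize(f["color"][130:250,230:430],None,fx=4,fy=4,interpolation=cv2.INTER_CUBIC))
E
```

```text
30 [-0.4  0.5  0.4]
29 [ 0.4 -0.2  0.5]
28 [ 0.1 -0.3 -0.2]
27 [-0.1  0.4  0.3]
26 [-0.   1.2 -1. ]
25 [-0.9 -1.2 -0.3]
24 [0.3 1.7 4. ]
23 [ 0.8  5.1 11.1]
22 [ 1.9  6.2 17.5]
 21.31 jigpos [-27.   -0.2  24.1] F [ 0.8  6.7 16.9]
```

View pics/v5.png

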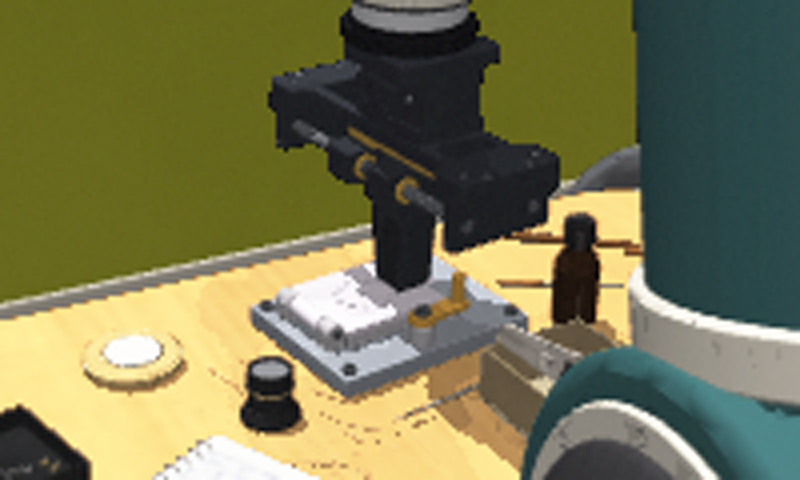

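```bash
python3 - <<'E'
from h import *
line_to(W(-.027,0,.08),rate=.15)
o=ori(-3*np.pi/4)
n=np.array([1,-1])/np.sqrt(2)
def tcp(phi,back=0,z=.036):
    c=np.array([-.008,.046])+.027*np.array([-np.cos(phi),-np.sin(phi)])-(.013+back)*n
    return W(*c,z)
q=ik(tcp(0,.012,.08),o);print(q)
move_to(tcp(0,.012,.08),o);st()
line_to(tcp(0,.012),rate=.1);st();f0=F()
if (F()-f0)[2]<3:
    line_to(tcp(0),rate=.06)
    for p in np.arange(.1,1.71,.1):
        line_to(tcp(p),rate=.08);f=F()
        if np.linalg.norm(f)>8: print('stop',p,f);break
    wait(.3);st()
    line_to(tcp(p,.012),rate=.08);line_to(tcp(p,.012,.15),rate=.2)
    move_to(W(-.2,0.0,.2),o);st()
    f=grab_frame("top")
    for t in("leaf","latch","loupe","bottle","scriber"): print(t,[(np.round(d["bbox"]).tolist(),round(d["confidence"],2)) for d in spot_in(f,t)][:2])
    cv2.imwrite("pics/v6.png",cv2.resize(f["color"][150:280,225:425],None,fx=4,fy=4,interpolation=cv2.INTER_CUBIC))
E
```

```text
[-2.19926848e-01  1.00896322e-01  2.11358274e+00 -4.44089210e-16
  9.27113588e-01  4.23267642e-01]
 22.6 jigpos [-52.5  64.2  79. ] F [-0.8 -0.4  0. ]
 23.19 jigpos [-52.6  63.5  35.8] F [-0.2  0.3 -0.4]
 28.09 jigpos [-15.   28.3  36.1] F [-5.9  1.2  0.4]
 29.88 jigpos [-198.7    1.1  198. ] F [0.3 0.1 1.4]
leaf [([287.0, 174.0, 334.0, 210.0], 0.76)]
latch [([313.0, 204.0, 324.0, 219.0], 0.73)]
loupe [([257.0, 218.0, 277.0, 236.0], 0.74)]
bottle [([369.0, 212.0, 382.0, 228.0], 0.52)]
scriber [([303.0, 234.0, 371.0, 249.0], 0.58)]
```

View pics/v6.png

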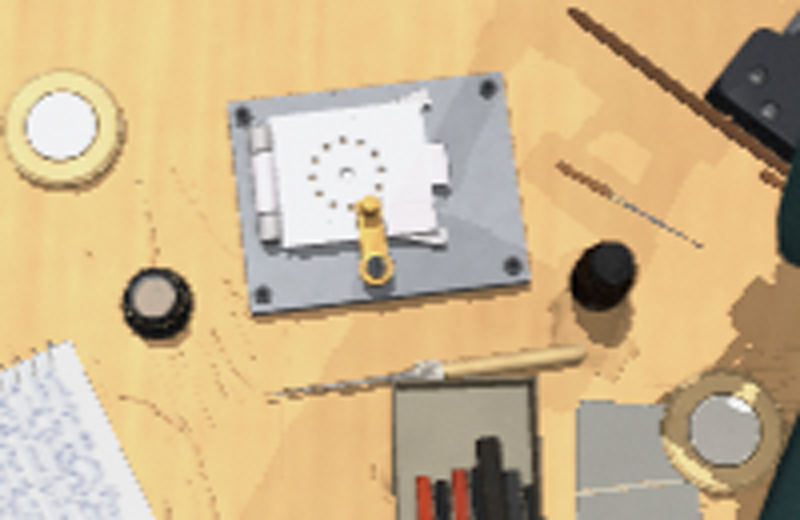

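```bash
python3 - <<'E'
from h import *
f=dict(np.load("pics/top0.npz"))
px=lambda p:np.array(p,float)/4+[225-.375,150-.375]
a=toJ(ray_z(px([(376,266)]),f,.033)[0]);b=toJ(ray_z(px([(370,202)]),f,.0465)[0])
d=(b-a)[:2];phi=np.arctan2(-d[1],-d[0]);print(a,b,phi)
if phi>1.45: job_done();print('done',get_obs()['t'])
E
```

```text
[-0.00796218  0.04507812  0.033     ] [-0.00810829  0.01790964  0.0465    ] 1.5654183967795516
the job is handed in; nothing more can be done
the job is handed in; nothing more can be done
```

The job is done and handed in at about 30 s of the 61 s allowed. The dial holder is seated, the template is shut on its rails, and the turn-button is across it at its stop.

- **Dial holder:** I pushed it in with closed fingertips until the stop pins pushed back with about 8 N. The overhead camera then put it about 0.15 mm from its seat, with the template still open. I could not see it again once the template covered it.
- **Template:** I flipped it over from behind and pressed it down with about 17 N. The fingertips stopped at 24.1 mm, and its top should be at 24 mm when shut. The last picture shows it shut.
- **Turn-button:** I pushed it round until it met its stop with about 6 N. The last picture gives its angle as 1.565 rad, against a stop at 1.57.
- **Bystanders:** The loupe, bottle and scriber show in the same places in the first and last overhead pictures. The scriber's detection box grew by 9 pixels at one end, but in the pictures it lies in the same place.

The arm was clear of everything when I handed in, and no check failed.

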